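# Unlock the jewellery case and hang the cuff on its stand

### The arm

A 7-joint arm with a two-finger parallel gripper is mounted at the origin on the work surface. World frame = base frame: x ahead of the robot, y to its left, z up, the work surface at z = 0. Lengths are in m, angles in degrees, forces in N, time in s.
With the tool pointing down it reaches from about 0.425 to 0.875 m from the base axis. Payload 4.7 kg.
Tool frame: the origin (TCP) lies between the finger pads; the fingertips stand 8 mm ahead of it and the grasp point (between the pads) lies 11 mm behind it (env.tip_extent is the distance from the TCP to the fingertips, in m); z points along the fingers, y is the line along which they close (so a half turn about z gives the same grasp; the last joint's range is limited). The gripper opens to 87 mm and grips with 3 to 60 N. Pads are 19 mm wide; open, the fingers measure 117 mm over their backs; the gripper's body (75 mm by 190 mm) begins 51 mm behind the grasp point.
Start: joints at [-63.65, 18.392, -4.016, 83.108, 1.295, 78.541, -3.26], TCP at [0.28, 0.586, 0.231] pointing down, gripper open.
Joint ranges: [-163.93, 163.93], [-17.29, 119.83], [-79.2, 71.16], [3.27, 140.29], [-89.18, 269.18], [5.43, 117.66], [-154.24, 154.24]. Speed limits (degrees/s): [147.25, 147.25, 180, 180, 180, 180, 180].

### API

Orientations are given as [roll, pitch, yaw] about the fixed x, y, z axes, in that order (R = Rz(yaw) Ry(pitch) Rx(roll)).
In Python, from cell import sensors, vision, workorder, env gives the robot as it stands.
- The arm moves only by the tool drive_tool, never from a script. Its argument "moves" is a list of rows, each an object of numbers: "x", "y", "z": the shift along the tool's x, y, z in mm; "rx", "ry", "rz": the turn, a rotation vector about the tool's x, y, z in rad; "fingers": the closure, from -1 (fully open) to 1 (shut). In form: [{"x": .., "y": .., "z": .., "rx": .., "ry": .., "rz": .., "fingers": ..}, ...]. A call has 1 to 20 rows; each row is the pose to reach, as a shift and turn from the pose commanded when the call began, along the tool's axes at that moment; what a row does not reach only later rows make up. A row lasts 1/8 s, in which the tool goes at most 62.5 mm and 10.7 degrees, less where a joint would pass 70% of its speed; a pose out of reach is approached as far as the arm can. A call with a gripper value outside its range is refused whole. The fingers move at their own pace and stop on an object; "force" is the grip in N (left out, the last holds). Time passes only in rows, so rows that repeat a pose let the fingers close. It gives the time, the measured TCP pose, the force, the opening and the grip force at its end, in the units of the state.
- sensors.get_obs(): the state, without advancing time (a new reading comes with each control period).
- vision.read_camera(name): name is "scene" or "top" or "wrist"; returns a dict with "image" (420x560x3 uint8, red, green, blue), "fx", "fy", "cx", "cy" (pixels), "k1" (the pictures are not rectified: a ray, as slopes to the right and down, at radius r is drawn at 1 + k1 r^2 times it, then the intrinsics apply), "R" (3x3) and "t" (3): a world point X has camera coordinates R X + t. Camera axes: x right, y down, z forward; pixel columns grow to the right and rows downward; lengths in m; the calibration is good to about 2 mm. A picture is of the moment at which its call begins. There is no depth.
- workorder.sign_off(): hands the job in; it is judged then, once.
The state is a dict: "time_s": time; "qpos": joint angles; "joint_velocities": joint speeds; "effort": joint torques, N m; "tool_pos": TCP position; "tool_rot": TCP orientation; "force": force on the tool from outside, world axes, zero at the start; "wrist_torque": the same for the moment, N m; "grip_width": finger opening in m; "grasp_force": force on a finger pad.
Only numpy, scipy, OpenCV 4.12 (cv2) and the standard library are available. Lean on these libraries where they do the work, as an engineer would, in place of code of your own. Each camera call takes 0.05 s, during which the arm holds its last target. There are 200 camera calls.

### The job

The brass cuff bracelet is shut in the jewellery case. Slide the case's safety catch fully aside (it gives to one side only and you cannot see which, so feel for it), then lift the wire latch, open the lid so that it stands open by itself, take the cuff out and hang it astride the bar of the bracelet stand, left hanging still and clear of the bar's ends. Do not knock over the perfume bottle, the glass jar or the vase.

Things in the scene. Friction and masses are not known exactly. Their poses are not given: they have to be found in the camera images.
- case: Pale wood case, fixed (sizes in mm): 150 (x) by 210 (y) by 80 high plus lid (shut lid's top 94.5 above the origin); walls and floor 8. Origin: centre of underside; +x to the lid hinge, -x to the latch side facing the robot, z up. Inside, a grey cushion (top 22 above the origin) has a groove 20 wide along y, centred at x = -5, down to the floor (8 above the origin).
- lid (a joint): Lid angle (rad): 0 shut, 1.57 upright, at most 1.85. 14 thick; stiff hinge, it stays where it is left; raising takes 5 to 7 N at the front edge. A steel lock housing (25 by 52, 20 deep) hangs under its front part. The wire latch's hook holds it shut until the latch is lifted past about 0.45 rad.
- lid_hinge (a point): Point on the lid's hinge axis, which runs along the case's y: case frame x = 75, y = 0, z = 80.5. (mm)
- tab (a joint): Travel of the safety slide on the lid (m): 0 mid, + to the case's +y, ends at +-0.015. It starts within 1 mm of mid, where its two forward prongs lie over the latch's side arms, so that the latch only springs 0.05 to 0.2 rad; 11 mm or more off mid frees it. A hidden stop lets it go fully to one side only (either, it varies); to the other it stops dead within 4 mm. 2 N friction; stays where left.
- tab_fin (a point): Centre of the top of the safety slide's upright dark steel fin, to push or pinch: 12 wide (y), 18 long (x), 18 tall, on a slide plate 24 wide (y). The plate's top is 18 and the lid's top 24 below the point; the slide's crossbar is 26 to 34 in front, its top 12.5 below the point. Lid shut, slide mid: case frame x = -47, y = 0, z = 118.5. Axes as the lid's: x to the hinge, y along the travel.
- bail (a joint): Angle of the wire latch relative to the lid (rad): 0 lying level, sticking out in front of the case; 1.57 square to the lid; at most 1.7. Light friction: it stays roughly where it is left.
- bail_bar (a point): Middle of the wire latch's bar: steel rod 9 thick, 80 long along the case's y, to be pinched from above, one finger in front, one behind (25 free to the slide's prongs, 45 to the pivot). Its arms turn about a pivot along y, 58 away (lid frame: 160 in front of the hinge, 12 above). All shut: case frame x = -143, z = 92.5. The rod can turn in a pinch: one pull can raise latch, then lid, tool upright
- cuff: Open brass cuff bracelet, a rigid upside-down U, 60 g: 52 wide outside (y), 44 inside, 56 tall, band 16 wide (x) and 4 thick, legs straight for the lower 30. Origin: midway between the leg ends, level with them; z up to the crown. It starts standing in the cushion's groove, legs at its +-y (along the case's y), up to 25 from the case's middle. Can be gripped across the legs from outside.
- cuff_crown (a point): Inner top of the cuff, under the crown: cuff frame z = 52. (mm)
- stand: T-shaped bracelet stand, fixed: wood base 110 by 150, 14 thick, a steel post 14 thick in its middle, and a level steel bar 12 thick and 220 long along its y, with 18 thick balls on its ends. Origin: centre of the base's underside, z up. (mm)
- bar_mid (a point): Middle of the stand's bar, on its axis: 150 above the dresser top, right over the post. Axes as the stand's: the bar runs along y. (mm)
- perfume: Amber perfume bottle, 48 wide, 110 tall, loose. Origin: centre of its underside. (mm)
- jar: Clear lidded jar with a round knob, 74 wide, 102 tall, loose. Origin: centre of its underside. (mm)
- vase: Blue vase, 64 wide, 130 tall, loose. Origin: centre of its underside. (mm)
Mind the look-alikes: they are no part of the job. What is shaped like the stand but orange or pink is not meant.

How it is judged (in metres and radians):
On the way, in this order (a step that is already met when the one before it is completed fails the run):
1. the safety slide is pushed aside ((value of joint tab above 0.0105 m or value of joint tab below -0.0105 m)), for 0.1 s.
2. the wire latch is lifted (value of joint bail above 0.5 rad), for 0.05 s.
3. the lid is opened (value of joint lid above 1.2 rad), for 0.2 s.
At the end, for the whole second after the job is handed in: The cuff hangs still astride the bar: inner top 0 to 12 mm above the bar's axis, within 15 mm of it sideways and 100 mm of its middle; upright within 0.35 rad, its band's width within 0.7 rad of the bar's direction, slower than 30 mm/s; the lid stands open more than 1.0 rad (x of cuff_crown in the frame of bar_mid between -0.015 and 0.015 m and y of cuff_crown in the frame of bar_mid between -0.1 and 0.1 m and z of cuff_crown in the frame of bar_mid between 0 and 0.012 m and angle between cuff's own z axis and vertical below 0.35 rad and angle between the x axis of cuff and the y axis of stand, either way round below 0.7 rad and linear speed of cuff below 0.03 m/s and value of joint lid above 1 rad); the robot touches nothing.
It fails at once if the perfume bottle, the jar or the vase is knocked over (angle between any of perfume, jar, vase's own z axis and vertical above 0.5 rad).
It also fails if it takes over 66 s, if anything falls off the work surface, if the arm or the gripper's body presses on something with over 40 N, if the wrist force passes 120 N, or if a joint passes its speed limit or range.

## Working session

There is one attempt and no reset: what is moved stays moved. The work goes in short steps, Python scripts to look and compute and a tool call to move; the robot and the scene stay as the last step left them, time stands still between calls to the robot, and variables do not carry over. Pictures are saved under pics/ and viewed, at most 10 in all, crops included, and the job is handed in when it is done.

Besides the shell and the picture viewer there is one more tool, called after "Request:" as a command line: name --argument value ..., lists and objects as JSON in quotes. drive_tool: Moves the arm, as the interface text tells. Its arguments: {"type":"object","properties":{"moves":{"type":"array"},"force":{"type":"number"}},"required":["moves"]}

```bash
ls; mkdir -p pics; python3 - <<'E'
from cell import sensors, vision, env
import cv2,json
o=sensors.get_obs();print({k:(v if not hasattr(v,'round') else v) for k,v in o.items()}, env.tip_extent)
for n in("scene","top"):
    c=vision.read_camera(n);cv2.imwrite(f"pics/{n}0.png",c["image"][:,:,::-1])
    print(n,{k:v for k,v in c.items() if k!="image"})
E
```

```text
pics
{'time_s': 0.0, 'qpos': array([-63.65044557,  18.43896745,  -4.01295234,  83.17631425,
         1.29551802,  78.54059366,  -3.26059248]), 'joint_velocities': array([ 0.01934562, -0.0247175 ,  0.0419357 ,  0.05162364, -0.07726241,
       -0.10617283, -0.07914008]), 'effort': array([-3.58763518e-04, -4.91280019e+01, -4.03902009e-01, -3.12525094e+01,
       -6.38051704e-02,  4.36093309e-02,  1.63722525e-04]), 'tool_pos': array([0.28009624, 0.58594639, 0.22944983]), 'tool_rot': array([-1.79889388e+02,  7.15099298e-03,  1.54457297e+02]), 'force': array([-0.11730757,  0.82285936,  0.1713954 ]), 'wrist_torque': array([ 0.00468277,  0.04265186, -0.02792489]), 'grasp_force': 0.0, 'grip_width': 0.08734215881344204} 0.008
scene {'fx': 527.3312652512345, 'fy': 527.3312652512345, 'cx': 287.1818982020597, 'cy': 212.4291859615135, 'k1': 0.05999873590954321, 'R': array([[ 0.74488138,  0.66691284,  0.01946769],
       [ 0.48273045, -0.51856536, -0.70573456],
       [-0.46056817,  0.53508618, -0.70820882]]), 't': array([-0.48354724, -0.12159667,  1.8898332 ])}
top {'fx': 499.5326618631693, 'fy': 499.5326618631693, 'cx': 276.1078878061574, 'cy': 207.67214437290377, 'k1': -0.1141083146397926, 'R': array([[ 1.18708820e-02, -9.99928458e-01,  1.46980574e-03],
       [-9.87290581e-01, -1.19537931e-02, -1.58475282e-01],
       [ 1.58481515e-01,  4.30116022e-04, -9.87361851e-01]]), 't': array([0.08050256, 0.59227294, 1.33873355])}
```

View pics/scene0.png

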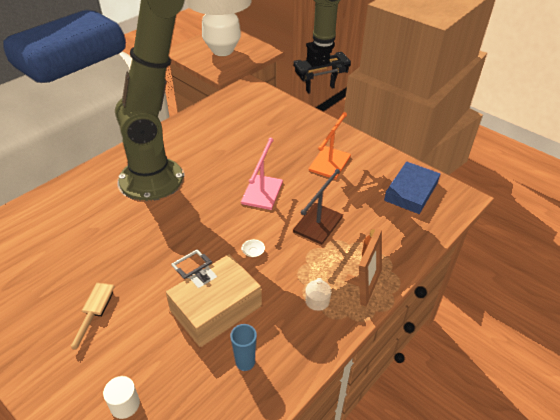

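View pics/top0.png

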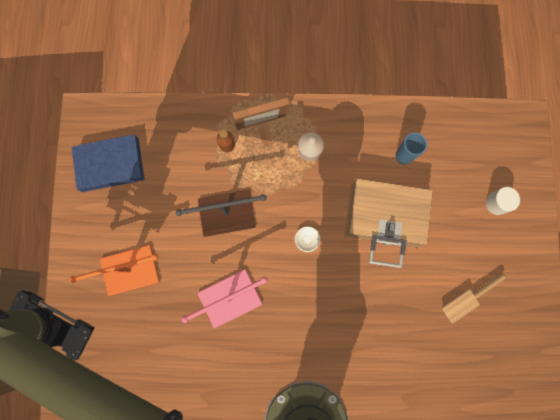

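The scene shows the case with its latch at about (210,295) in scene and (391,212) in top. The dark stand's base is at (228,213) in top, with bar ends near (179,212) and (264,198). The orange and pink stands are decoys. In top, the vase is at (411,148), the jar at (311,146) and the perfume at (227,140).

```bash
cat > h.py <<'E'
import numpy as np, cv2
from scipy.spatial.transform import Rotation as Ro
def ray(c,u,v):
    d=np.array([(u-c["cx"])/c["fx"],(v-c["cy"])/c["fy"]]);r=np.hypot(*d);s=r
    for _ in range(20): s=r/(1+c["k1"]*s*s)
    p=d*(s/r) if r>0 else d
    return -c["R"].T@c["t"], c["R"].T@np.array([*p,1.])
def onz(c,u,v,z):
    o,d=ray(c,u,v); return o+d*(z-o[2])/d[2]
def proj(c,X):
    p=c["R"]@np.asarray(X,float)+c["t"];a=p[:2]/p[2];a=a*(1+c["k1"]*(a@a))
    return np.array([c["fx"]*a[0]+c["cx"],c["fy"]*a[1]+c["cy"]])
def tri(rays):
    A=sum(np.eye(3)-np.outer(d,d)/(d@d) for o,d in rays);b=sum((np.eye(3)-np.outer(d,d)/(d@d))@o for o,d in rays)
    return np.linalg.solve(A,b)
def totool(R_rpy,v):
    return Ro.from_euler('xyz',R_rpy,degrees=True).as_matrix().T@np.asarray(v)
E
python3 - <<'E'
from h import *
from cell import vision
import pickle
c=vision.read_camera("top");s=vision.read_camera("scene");pickle.dump((c,s),open("cams.pkl","wb"))
im=c["image"][:,:,::-1]
a=cv2.resize(im[175:275,345:440],None,fx=5,fy=5,interpolation=cv2.INTER_CUBIC)
b=cv2.resize(im[180:240,170:275],None,fx=3,fy=3,interpolation=cv2.INTER_CUBIC)
m=np.zeros((500,800,3),np.uint8);m[:500,:475]=a;m[:180,480:795]=b
d=cv2.resize(s["image"][150:250,275:350,::-1],None,fx=3,fy=3,interpolation=cv2.INTER_CUBIC);m[190:490,480:705]=d
cv2.imwrite("pics/crop1.png",m)
E
```

```text
(no output)
```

View pics/crop1.png

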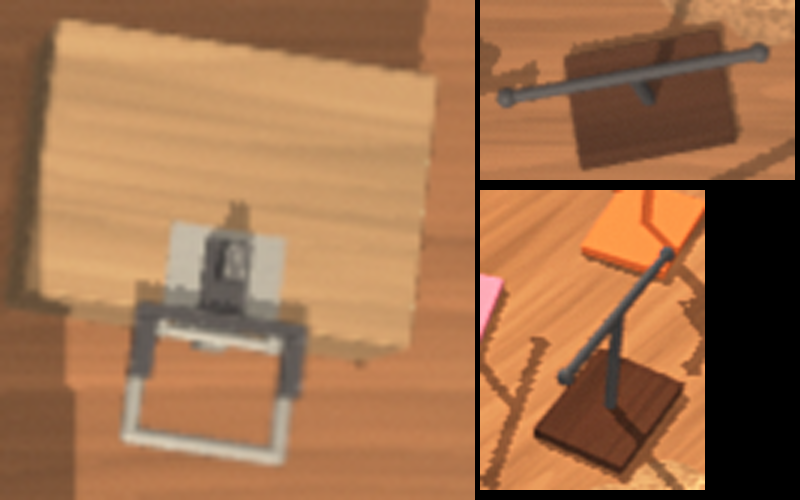

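The enlarged crop shows the lid corners at crop (60,20), (435,75), (410,350) and (40,297). The latch bar runs from (125,437) to (283,462), the fin top is near (233,262), and the stand's bar ends are at (507,97) and (761,53).

```bash
python3 - <<'E'
from h import *
import pickle
c,s=pickle.load(open("cams.pkl","rb"))
P=lambda x,y,z:onz(c,345+x/5-.4,175+y/5-.4,z)
L=[P(*q,.0945) for q in((60,20),(435,75),(410,350),(40,297))]
print("lid corners",np.round(L,4));print([np.linalg.norm(L[i]-L[(i+1)%4]).round(4) for i in range(4)],np.mean(L,0).round(4))
B=[P(125,437,.0925),P(283,462,.0925)]
yd=B[0]-B[1];print("bail",np.round(B,4),np.linalg.norm(yd),np.degrees(np.arctan2(-yd[0],yd[1])),np.mean(B,0))
for i,j in((0,1),(3,2)):
    e=L[i]-L[j];print("yaw",np.degrees(np.arctan2(-e[0],e[1])))
for i,j in((0,3),(1,2)):
    e=L[i]-L[j];print("yaw",np.degrees(np.arctan2(e[1],e[0])))
print("fin",P(233,262,.1185))
Q=lambda x,y,z:onz(c,170+(x-480)/3-.3,180+y/3-.3,z)
S=[Q(507,97,.15),Q(761,53,.15)];print("stand",np.round(S,4),np.linalg.norm(S[0]-S[1]),np.mean(S,0))
W=[ray(s,275+(x-480)/3-.3,150+(y-190)/3-.3) for x,y in((668,256),(566,377))]
for i,(x,y) in enumerate(((507,97),(761,53))):
    r=ray(c,170+(x-480)/3-.3,180+y/3-.3)
    for w in W: print("tri",i,tri([r,w]).round(4))
b=[Q(*q,.014) for q in((565,57),(720,25),(738,140),(583,168))];print("base",np.mean(b,0))
for n,u,v,z in(("jar",311,146,.09),("perf",227,140,.08),("vase",411,148,.1)):print(n,onz(c,u,v,z).round(3))
E
```

```text
lid corners [[ 0.6662 -0.1299  0.0945]
 [ 0.6387 -0.3358  0.0945]
 [ 0.4884 -0.3166  0.0945]
 [ 0.5151 -0.1171  0.0945]]
[np.float64(0.2077), np.float64(0.1515), np.float64(0.2013), np.float64(0.1517)] [ 0.5771 -0.2248  0.0945]
bail [[ 0.4411 -0.162   0.0925]
 [ 0.4284 -0.2466  0.0925]] 0.08554730252615299 -8.550554213121659 [ 0.434759   -0.20430851  0.0925    ]
yaw -7.606467662778558
yaw -7.620089936514275
yaw -4.846910760665763
yaw -7.281043587146218
fin [ 0.53198442 -0.21582336  0.1185    ]
stand [[0.5604 0.338  0.15  ]
 [0.6012 0.1207 0.15  ]] 0.221150797209925 [0.58079792 0.22934369 0.15      ]
tri 0 [0.5604 0.3381 0.1492]
tri 0 [ 0.5383  0.3096 -0.0009]
tri 1 [0.6183 0.1534 0.2923]
tri 1 [0.6012 0.1209 0.1517]
base [0.58220207 0.22739861 0.014     ]
jar [ 0.757 -0.006  0.09 ]
perf [0.775 0.226 0.08 ]
vase [ 0.753 -0.281  0.1  ]
```

```bash
cat > go.py <<'E'
import sys
from h import *
from cell import sensors
C0=np.array([.5773,-.2235,0]);CY=-7.6;S0=np.array([.581,.229,0]);SY=10.6
def case(x,y,z): return C0+Ro.from_euler('z',CY,degrees=True).apply([x/1000,y/1000,z/1000])
def stand(x,y,z): return S0+Ro.from_euler('z',SY,degrees=True).apply([x/1000,y/1000,z/1000])
def plan(targets):
    o=sensors.get_obs();R=Ro.from_euler('xyz',o["tool_rot"],degrees=True)
    print("t",round(o["time_s"],2),"pos",o["tool_pos"].round(4),"rot",o["tool_rot"].round(2),"F",o["force"].round(1),"q",o["qpos"].round(0),"w",round(o["grip_width"],4))
    for p,yaw in targets:
        v=R.inv().apply(np.asarray(p)-o["tool_pos"])*1000
        w=(R.inv()*Ro.from_euler('xyz',[180,0,yaw],degrees=True)).as_rotvec()
        print("xyz",v.round(1),"rot",w.round(3))
E
python3 -c "
from go import *
plan([([.5,.2,.24],165),(case(-47,0,200),172.4),(case(-47,0,112),172.4)])"
```

```text
t 0.2 pos [0.2802 0.5862 0.2299] rot [-179.93    0.    154.46] F [ 0.6  0.4 -1.3] q [-64.  18.  -4.  83.   1.  79.  -3.] w 0.0872
xyz [-364.9 -253.7   -9.8] rot [-0.001 -0.    -0.184]
xyz [-572.5 -616.9   30.6] rot [-0.001 -0.    -0.313]
xyz [-572.5 -616.8  118.6] rot [-0.001 -0.    -0.313]
```

Request:
drive_tool --moves '[{"x":-365,"y":-254,"z":-10,"rz":-0.18,"fingers":-1},{"x":-365,"y":-254,"z":-10,"rz":-0.18},{"x":-365,"y":-254,"z":-10,"rz":-0.18},{"x":-365,"y":-254,"z":-10,"rz":-0.18},{"x":-365,"y":-254,"z":-10,"rz":-0.18},{"x":-365,"y":-254,"z":-10,"rz":-0.18},{"x":-365,"y":-254,"z":-10,"rz":-0.18},{"x":-365,"y":-254,"z":-10,"rz":-0.18},{"x":-573,"y":-617,"z":31,"rz":-0.313},{"x":-573,"y":-617,"z":31,"rz":-0.313},{"x":-573,"y":-617,"z":31,"rz":-0.313},{"x":-573,"y":-617,"z":31,"rz":-0.313},{"x":-573,"y":-617,"z":31,"rz":-0.313},{"x":-573,"y":-617,"z":31,"rz":-0.313},{"x":-573,"y":-617,"z":31,"rz":-0.313},{"x":-573,"y":-617,"z":31,"rz":-0.313},{"x":-573,"y":-617,"z":31,"rz":-0.313},{"x":-573,"y":-617,"z":31,"rz":-0.313}]'

```text
invalid input at $.moves[0]: expected keys x, y, z, rx, ry, rz, fingers
```

```bash
python3 - <<'E'
from go import *
from cell import vision
plan([(case(-47,0,200),172.4),(case(-47,0,112),172.4)])
c=vision.read_camera("wrist");print({k:v for k,v in c.items() if k!="image"})
print([proj(c,case(*q)).round(0) for q in((-47,0,118.5),(-143,0,92.5),(-143,40,92.5),(-143,-40,92.5),(-75,105,94.5),(-75,-105,94.5))])
cv2.imwrite("pics/w1.png",c["image"][:,:,::-1])
E
```

```text
t 0.2 pos [0.2802 0.5862 0.2299] rot [-179.93    0.    154.46] F [ 0.6  0.4 -1.3] q [-64.  18.  -4.  83.   1.  79.  -3.] w 0.0872
xyz [-572.5 -616.9   30.6] rot [-0.001 -0.    -0.313]
xyz [-572.5 -616.8  118.6] rot [-0.001 -0.    -0.313]
{'fx': 300.472274582701, 'fy': 300.472274582701, 'cx': 281.5967504076865, 'cy': 212.52580568215245, 'k1': -0.05167861816595004, 'R': array([[ 4.32037268e-01,  9.01855741e-01, -1.46284151e-04],
       [ 8.73573297e-01, -4.18448147e-01,  2.48537410e-01],
       [ 2.24083678e-01, -1.07505214e-01, -9.68622287e-01]]), 't': array([-0.64893897, -0.02983277,  0.38903436])}
[array([-72., 531.]), array([-96., 481.]), array([-83., 481.]), array([-108.,  481.]), array([-34., 508.]), array([-103.,  506.])]
```

View pics/w1.png

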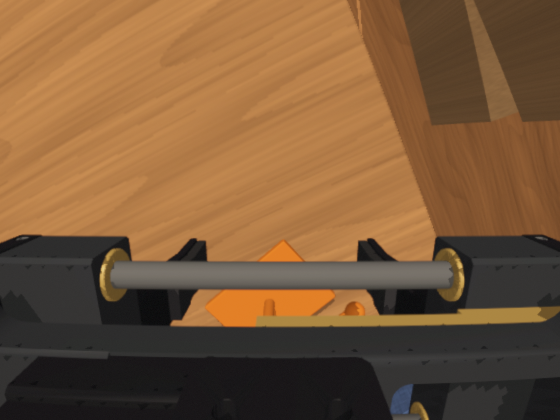

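That move was refused because each row needs all seven keys. This wrist picture is therefore still at the start pose, showing the fingers and the orange stand near (270,295). I'll resend with full rows.

Request:
drive_tool --moves '[{"x":-365,"y":-254,"z":-10,"rx":0,"ry":0,"rz":-0.18,"fingers":-1},{"x":-365,"y":-254,"z":-10,"rx":0,"ry":0,"rz":-0.18,"fingers":-1},{"x":-365,"y":-254,"z":-10,"rx":0,"ry":0,"rz":-0.18,"fingers":-1},{"x":-365,"y":-254,"z":-10,"rx":0,"ry":0,"rz":-0.18,"fingers":-1},{"x":-365,"y":-254,"z":-10,"rx":0,"ry":0,"rz":-0.18,"fingers":-1},{"x":-365,"y":-254,"z":-10,"rx":0,"ry":0,"rz":-0.18,"fingers":-1},{"x":-365,"y":-254,"z":-10,"rx":0,"ry":0,"rz":-0.18,"fingers":-1},{"x":-573,"y":-617,"z":31,"rx":0,"ry":0,"rz":-0.313,"fingers":-1},{"x":-573,"y":-617,"z":31,"rx":0,"ry":0,"rz":-0.313,"fingers":-1},{"x":-573,"y":-617,"z":31,"rx":0,"ry":0,"rz":-0.313,"fingers":-1},{"x":-573,"y":-617,"z":31,"rx":0,"ry":0,"rz":-0.313,"fingers":-1},{"x":-573,"y":-617,"z":31,"rx":0,"ry":0,"rz":-0.313,"fingers":-1},{"x":-573,"y":-617,"z":31,"rx":0,"ry":0,"rz":-0.313,"fingers":-1},{"x":-573,"y":-617,"z":31,"rx":0,"ry":0,"rz":-0.313,"fingers":-1},{"x":-573,"y":-617,"z":31,"rx":0,"ry":0,"rz":-0.313,"fingers":-1},{"x":-573,"y":-617,"z":31,"rx":0,"ry":0,"rz":-0.313,"fingers":-1},{"x":-573,"y":-617,"z":31,"rx":0,"ry":0,"rz":-0.313,"fingers":-1}]'

```text
time_s: 2.38
tool_pos: [0.5318, -0.2153, 0.1996]
tool_rot: [179.9, 0.0, 172.6]
force: [0.4, 0.9, -0.2]
grip_width: 0.0873
grasp_force: 0.0
```

```bash
python3 - <<'E'
from go import *
from cell import vision
plan([(case(-47,0,200),172.4),(case(-47,0,112),172.4)])
c=vision.read_camera("wrist")
print([proj(c,case(*q)).round(0) for q in((-47,0,118.5),(-143,0,92.5),(-143,40,92.5),(-143,-40,92.5),(-75,105,94.5),(-75,-105,94.5))])
cv2.imwrite("pics/w2.png",c["image"][:,:,::-1])
E
```

```text
t 2.38 pos [ 0.5318 -0.2153  0.1996] rot [1.7994e+02 1.0000e-02 1.7256e+02] F [ 0.4  0.9 -0.2] q [ -9.  11.  33.  98.  -6.  73. 107.] w 0.0873
xyz [ 0.8 -2.2 -0.4] rot [0.001 0.    0.003]
xyz [ 0.8 -2.2 87.6] rot [0.001 0.    0.003]
[array([280., 220.]), array([280.,  99.]), array([328.,  99.]), array([231.,  99.]), array([400., 182.]), array([160., 181.])]
```

View pics/w2.png

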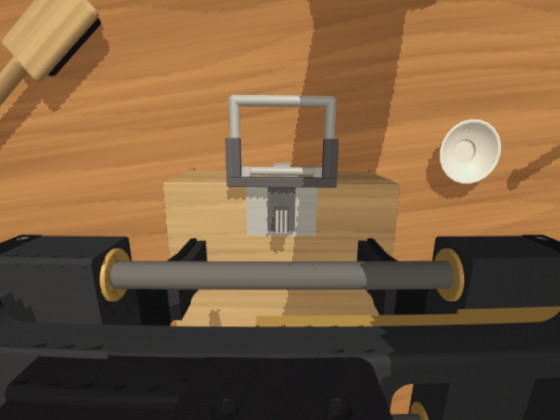

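The wrist view shows the latch bar at (282,100) and the fin top at (281,221), within 2 px of prediction. Now I'll descend and pinch the fin.

Request:
drive_tool --moves '[{"x":1,"y":-1.5,"z":40,"rx":0,"ry":0,"rz":0,"fingers":-1},{"x":1,"y":-1.5,"z":70,"rx":0,"ry":0,"rz":0,"fingers":-1},{"x":1,"y":-1.5,"z":87,"rx":0,"ry":0,"rz":0,"fingers":-1},{"x":1,"y":-1.5,"z":87,"rx":0,"ry":0,"rz":0,"fingers":1},{"x":1,"y":-1.5,"z":87,"rx":0,"ry":0,"rz":0,"fingers":1},{"x":1,"y":-1.5,"z":87,"rx":0,"ry":0,"rz":0,"fingers":1},{"x":1,"y":-1.5,"z":87,"rx":0,"ry":0,"rz":0,"fingers":1},{"x":1,"y":-1.5,"z":87,"rx":0,"ry":0,"rz":0,"fingers":1},{"x":1,"y":-1.5,"z":87,"rx":0,"ry":0,"rz":0,"fingers":1}]' --force 25

```text
time_s: 3.55
tool_pos: [0.5301, -0.2187, 0.1127]
tool_rot: [180.0, 0.0, 172.4]
force: [0.6, -0.2, 0.4]
grip_width: 0.0349
grasp_force: 0.0
```

Still closing.

Request:
drive_tool --moves '[{"x":0,"y":0,"z":0,"rx":0,"ry":0,"rz":0,"fingers":1},{"x":0,"y":0,"z":0,"rx":0,"ry":0,"rz":0,"fingers":1},{"x":0,"y":0,"z":0,"rx":0,"ry":0,"rz":0,"fingers":1},{"x":0,"y":0,"z":0,"rx":0,"ry":0,"rz":0,"fingers":1},{"x":0,"y":0,"z":0,"rx":0,"ry":0,"rz":0,"fingers":1},{"x":0,"y":2,"z":0,"rx":0,"ry":0,"rz":0,"fingers":1},{"x":0,"y":4,"z":0,"rx":0,"ry":0,"rz":0,"fingers":1},{"x":0,"y":5,"z":0,"rx":0,"ry":0,"rz":0,"fingers":1},{"x":0,"y":6,"z":0,"rx":0,"ry":0,"rz":0,"fingers":1},{"x":0,"y":6,"z":0,"rx":0,"ry":0,"rz":0,"fingers":1}]'

```text
time_s: 4.8
tool_pos: [0.5309, -0.2127, 0.1125]
tool_rot: [-180.0, 0.0, 172.4]
force: [1.2, -2.1, -1.3]
grip_width: 0.0115
grasp_force: 25.0
```

It moved 6 mm against about 2 N of friction only, so +y is the free side.

Request:
drive_tool --moves '[{"x":0,"y":3,"z":0,"rx":0,"ry":0,"rz":0,"fingers":1},{"x":0,"y":6,"z":0,"rx":0,"ry":0,"rz":0,"fingers":1},{"x":0,"y":8,"z":0,"rx":0,"ry":0,"rz":0,"fingers":1},{"x":0,"y":9,"z":0,"rx":0,"ry":0,"rz":0,"fingers":1},{"x":0,"y":9,"z":0,"rx":0,"ry":0,"rz":0,"fingers":1},{"x":0,"y":9,"z":0,"rx":0,"ry":0,"rz":0,"fingers":1}]'

```text
time_s: 5.55
tool_pos: [0.5322, -0.2034, 0.1126]
tool_rot: [180.0, 0.0, 172.4]
force: [0.9, -0.2, -2.1]
grip_width: 0.0118
grasp_force: 25.0
```

```bash
python3 - <<'E'
from go import *
plan([(case(-47,15,112),172.4),(case(-47,15,200),172.4),(case(-143,0.5,200),82.4),(case(-143,.5,82),82.4)])
E
```

```text
t 5.55 pos [ 0.5322 -0.2034  0.1126] rot [179.97   0.   172.4 ] F [ 0.9 -0.2 -2.1] q [ -9.  15.  32. 104.  -9.  63. 108.] w 0.0118
xyz [-0.4  1.1  0.6] rot [ 0.001  0.    -0.   ]
xyz [ -0.4   1.1 -87.4] rot [ 0.001  0.    -0.   ]
xyz [ 95.6 -13.4 -87.5] rot [ 0.    -0.     1.571]
xyz [ 95.6 -13.5  30.5] rot [ 0.    -0.     1.571]
```

Request:
drive_tool --moves '[{"x":0,"y":1.5,"z":0,"rx":0,"ry":0,"rz":0,"fingers":1},{"x":0,"y":1.5,"z":0,"rx":0,"ry":0,"rz":0,"fingers":1},{"x":0,"y":1,"z":0,"rx":0,"ry":0,"rz":0,"fingers":0.3},{"x":0,"y":1,"z":0,"rx":0,"ry":0,"rz":0,"fingers":0.3},{"x":0,"y":1,"z":0,"rx":0,"ry":0,"rz":0,"fingers":0.3},{"x":0,"y":1,"z":-50,"rx":0,"ry":0,"rz":0,"fingers":0.3},{"x":0,"y":1,"z":-87,"rx":0,"ry":0,"rz":0,"fingers":0.3},{"x":96,"y":-9,"z":-87,"rx":0,"ry":0,"rz":1.571,"fingers":0.3},{"x":96,"y":-9,"z":-87,"rx":0,"ry":0,"rz":1.571,"fingers":0.3},{"x":96,"y":-9,"z":-87,"rx":0,"ry":0,"rz":1.571,"fingers":0.3},{"x":96,"y":-9,"z":-87,"rx":0,"ry":0,"rz":1.571,"fingers":0.3},{"x":96,"y":-9,"z":-87,"rx":0,"ry":0,"rz":1.571,"fingers":0.3},{"x":96,"y":-9,"z":-87,"rx":0,"ry":0,"rz":1.571,"fingers":0.3},{"x":96,"y":-9,"z":-87,"rx":0,"ry":0,"rz":1.571,"fingers":0.3},{"x":96,"y":-9,"z":-87,"rx":0,"ry":0,"rz":1.571,"fingers":0.3},{"x":96,"y":-9,"z":-87,"rx":0,"ry":0,"rz":1.571,"fingers":0.3},{"x":96,"y":-9,"z":-87,"rx":0,"ry":0,"rz":1.571,"fingers":0.3}]'

```text
time_s: 7.68
tool_pos: [0.4357, -0.1999, 0.1997]
tool_rot: [180.0, -0.0, 82.4]
force: [0.8, 0.1, 0.8]
grip_width: 0.0305
grasp_force: 0.0
```

```bash
python3 - <<'E'
from go import *
from cell import vision
plan([(case(-143,5,200),82.4),(case(-143,5,84),82.4)])
c=vision.read_camera("top");s=vision.read_camera("wrist")
print([proj(s,case(*q)).round(0) for q in((-143,40,92.5),(-143,-40,92.5),(-47,15,118.5))],[proj(c,case(*q)).round(0) for q in((-143,40,92.5),(-143,-40,92.5),(-47,15,118.5))])
m=np.zeros((430,800,3),np.uint8);m[:420,:400]=cv2.resize(c["image"][170:275,345:445,::-1],(400,420));m[:300,400:]=cv2.resize(s["image"][:,:,::-1],(400,300))
cv2.imwrite("pics/c3.png",m)
E
```

```text
t 7.67 pos [ 0.4357 -0.1999  0.1997] rot [ 1.7999e+02 -2.0000e-02  8.2430e+01] F [0.8 0.1 0.8] q [-11.  -3.  32. 110.   1.  72.  13.] w 0.0305
xyz [ 0.3  0.5 -0.3] rot [ 0.    -0.     0.001]
xyz [  0.3   0.5 115.7] rot [ 0.    -0.     0.001]
[array([282., 173.]), array([282., 259.]), array([400., 208.])] [array([371., 262.]), array([400., 266.]), array([386., 227.])]
```

View pics/c3.png

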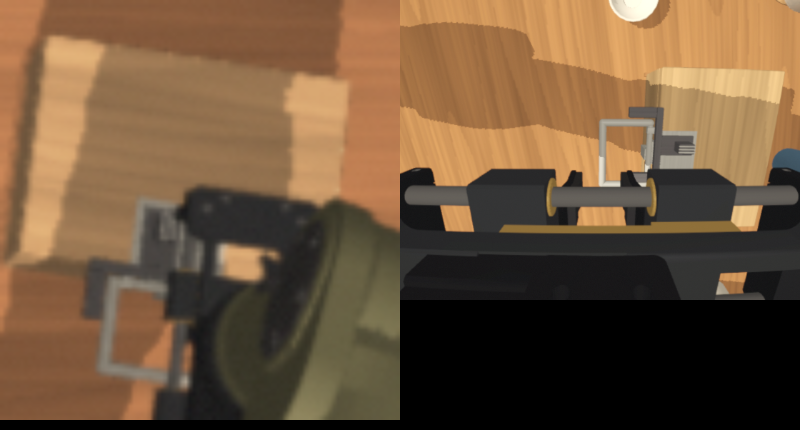

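The slide is clearly aside, with its prong off the latch arm. The latch bar is at wrist u≈283 against a prediction of 282, so I'll descend and pinch it.

Request:
drive_tool --moves '[{"x":0,"y":0.5,"z":50,"rx":0,"ry":0,"rz":0,"fingers":0.3},{"x":0,"y":0.5,"z":85,"rx":0,"ry":0,"rz":0,"fingers":0.3},{"x":0,"y":0.5,"z":105,"rx":0,"ry":0,"rz":0,"fingers":0.3},{"x":0,"y":0.5,"z":115,"rx":0,"ry":0,"rz":0,"fingers":0.3},{"x":0,"y":0.5,"z":115,"rx":0,"ry":0,"rz":0,"fingers":1},{"x":0,"y":0.5,"z":115,"rx":0,"ry":0,"rz":0,"fingers":1},{"x":0,"y":0.5,"z":115,"rx":0,"ry":0,"rz":0,"fingers":1},{"x":0,"y":0.5,"z":115,"rx":0,"ry":0,"rz":0,"fingers":1},{"x":0,"y":0.5,"z":115,"rx":0,"ry":0,"rz":0,"fingers":1}]' --force 30

```text
time_s: 8.9
tool_pos: [0.4371, -0.2003, 0.0854]
tool_rot: [179.9, 0.0, 82.4]
force: [0.3, -1.5, 3.7]
grip_width: 0.0077
grasp_force: 30.0
```

```bash
python3 - <<'E'
from go import *
o=sensors.get_obs();p=o["tool_pos"]
R=Ro.from_euler('z',CY,degrees=True).inv();pc=R.apply(p-C0)*1000;print("case",pc.round(1),o["force"].round(1),o["grip_width"],o["grasp_force"])
# relative path: bar from (-143,92.5): (case x -> tool y, up -> tool -z)
for a in np.arange(.15,1.51,.15): print("bail",round(a,2),"y %.1f z %.1f"%(58-58*np.cos(a),-58*np.sin(a)))
a=1.5;bl=np.array([-160+0-58*np.cos(a),12+58*np.sin(a)])
for f in np.arange(0,1.66,.1):
    x=bl[0]*np.cos(f)+bl[1]*np.sin(f);z=-bl[0]*np.sin(f)+bl[1]*np.cos(f)
    print("lid",round(f,2),"y %.1f z %.1f"%(x+75+143,-(z+80.5-92.5)))
E
```

```text
case [-142.     4.5   85.4] [ 0.3 -1.5  3.7] 0.007744243429276622 30.0003719329834
bail 0.15 y 0.7 z -8.7
bail 0.3 y 2.6 z -17.1
bail 0.45 y 5.8 z -25.2
bail 0.6 y 10.1 z -32.7
bail 0.75 y 15.6 z -39.5
bail 0.9 y 21.9 z -45.4
bail 1.05 y 29.1 z -50.3
bail 1.2 y 37.0 z -54.1
bail 1.35 y 45.3 z -56.6
bail 1.5 y 53.9 z -57.9
lid 0.0 y 53.9 z -57.9
lid 0.1 y 61.7 z -73.9
lid 0.2 y 71.0 z -89.1
lid 0.3 y 81.9 z -103.2
lid 0.4 y 94.1 z -116.2
lid 0.5 y 107.5 z -128.0
lid 0.6 y 122.0 z -138.3
lid 0.7 y 137.5 z -147.1
lid 0.8 y 153.8 z -154.4
lid 0.9 y 170.7 z -160.0
lid 1.0 y 188.1 z -163.8
lid 1.1 y 205.8 z -165.9
lid 1.2 y 223.6 z -166.3
lid 1.3 y 241.4 z -164.8
lid 1.4 y 258.9 z -161.6
lid 1.5 y 276.1 z -156.6
lid 1.6 y 292.6 z -150.0
```

Request:
drive_tool --moves '[{"x":0,"y":0.7,"z":-8.7,"rx":0,"ry":0,"rz":0,"fingers":1},{"x":0,"y":2.6,"z":-17,"rx":0,"ry":0,"rz":0,"fingers":1},{"x":0,"y":5.8,"z":-25,"rx":0,"ry":0,"rz":0,"fingers":1},{"x":0,"y":10,"z":-33,"rx":0,"ry":0,"rz":0,"fingers":1},{"x":0,"y":15.6,"z":-39.5,"rx":0,"ry":0,"rz":0,"fingers":1},{"x":0,"y":22,"z":-45.4,"rx":0,"ry":0,"rz":0,"fingers":1},{"x":0,"y":22,"z":-45.4,"rx":0,"ry":0,"rz":0,"fingers":1}]'

```text
time_s: 9.78
tool_pos: [0.4548, -0.2027, 0.1303]
tool_rot: [-179.5, -0.1, 82.3]
force: [-9.9, 0.4, 7.2]
grip_width: 0.0076
grasp_force: 30.0
```

```bash
python3 - <<'E'
from go import *
from cell import vision
s=vision.read_camera("scene");w=vision.read_camera("wrist");print(sensors.get_obs()["force"],sensors.get_obs()["wrist_torque"])
m=np.zeros((400,800,3),np.uint8);m[:,:400]=cv2.resize(s["image"][220:320,150:250,::-1],(400,400),interpolation=cv2.INTER_CUBIC);m[:300,400:]=cv2.resize(w["image"][:,:,::-1],(400,300))
cv2.imwrite("pics/c4.png",m)
for a in(0,.5,.7,.9,1.1):print(a,[proj(s,case(-85-58*np.cos(a),y,92.5+58*np.sin(a))).round(0) for y in(40,-40)],[proj(w,case(-85-58*np.cos(a),y,92.5+58*np.sin(a))).round(0) for y in(40,-40)])
E
```

```text
[-9.77688384  1.26054197  7.62620434] [ 0.11141411  2.35208288 -0.05554525]
0 [array([196., 251.]), array([172., 265.])] [array([253., 186.]), array([256., 297.])]
0.5 [array([197., 246.]), array([173., 260.])] [array([260., 194.]), array([263., 320.])]
0.7 [array([198., 245.]), array([173., 259.])] [array([271., 197.]), array([273., 329.])]
0.9 [array([199., 245.]), array([175., 259.])] [array([287., 200.]), array([287., 338.])]
1.1 [array([201., 245.]), array([176., 260.])] [array([308., 203.]), array([305., 345.])]
```

View pics/c4.png

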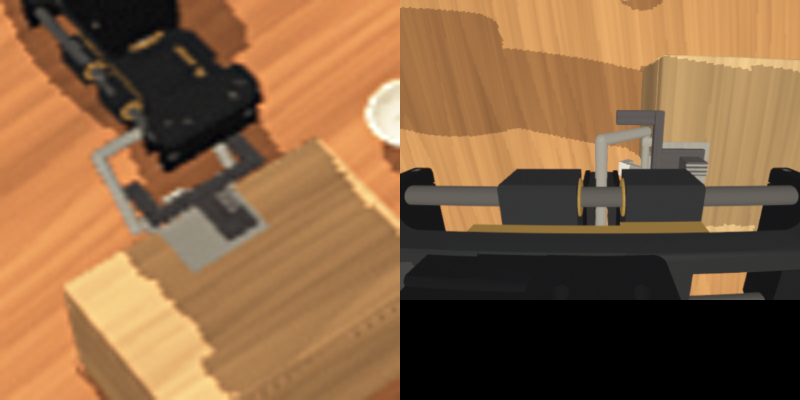

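The latch is clearly up at about 0.8 rad, with the bar at wrist (281,196). I'll ease the grip so the rod can turn, and continue the arc with a slight outward bias.

Request:
drive_tool --moves '[{"x":0,"y":-1,"z":-2,"rx":0,"ry":0,"rz":0,"fingers":1},{"x":0,"y":5,"z":-7,"rx":0,"ry":0,"rz":0,"fingers":1},{"x":0,"y":12,"z":-11,"rx":0,"ry":0,"rz":0,"fingers":1},{"x":0,"y":20,"z":-14,"rx":0,"ry":0,"rz":0,"fingers":1},{"x":0,"y":29,"z":-16,"rx":0,"ry":0,"rz":0,"fingers":1},{"x":0,"y":29,"z":-16,"rx":0,"ry":0,"rz":0,"fingers":1}]' --force 18

```text
time_s: 10.62
tool_pos: [0.4887, -0.2074, 0.1469]
tool_rot: [179.8, 0.1, 82.4]
force: [-1.9, -1.9, 5.9]
grip_width: 0.0082
grasp_force: 18.0
```

Request:
drive_tool --moves '[{"x":0,"y":4,"z":-8,"rx":0,"ry":0,"rz":0,"fingers":1},{"x":0,"y":8,"z":-16,"rx":0,"ry":0,"rz":0,"fingers":1},{"x":0,"y":12,"z":-24,"rx":0,"ry":0,"rz":0,"fingers":1},{"x":0,"y":17,"z":-31,"rx":0,"ry":0,"rz":0,"fingers":1},{"x":0,"y":22,"z":-38,"rx":0,"ry":0,"rz":0,"fingers":1},{"x":0,"y":28,"z":-45,"rx":0,"ry":0,"rz":0,"fingers":1}]' --force 25

```text
time_s: 11.38
tool_pos: [0.5141, -0.2108, 0.1913]
tool_rot: [-179.9, 0.0, 82.4]
force: [-4.6, -3.6, -4.4]
grip_width: 0.008
grasp_force: 25.0
```

Request:
drive_tool --moves '[{"x":0,"y":6,"z":-7,"rx":0,"ry":0,"rz":0,"fingers":1},{"x":0,"y":12,"z":-13,"rx":0,"ry":0,"rz":0,"fingers":1},{"x":0,"y":19,"z":-19,"rx":0,"ry":0,"rz":0,"fingers":1},{"x":0,"y":26,"z":-25,"rx":0,"ry":0,"rz":0,"fingers":1},{"x":0,"y":33,"z":-30,"rx":0,"ry":0,"rz":0,"fingers":1},{"x":0,"y":40,"z":-35,"rx":0,"ry":0,"rz":0,"fingers":1},{"x":0,"y":48,"z":-40,"rx":0,"ry":0,"rz":0,"fingers":1},{"x":0,"y":56,"z":-44,"rx":0,"ry":0,"rz":0,"fingers":1},{"x":0,"y":64,"z":-48,"rx":0,"ry":0,"rz":0,"fingers":1},{"x":0,"y":72,"z":-51,"rx":0,"ry":0,"rz":0,"fingers":1},{"x":0,"y":80,"z":-54,"rx":0,"ry":0,"rz":0,"fingers":1},{"x":0,"y":89,"z":-57,"rx":0,"ry":0,"rz":0,"fingers":1}]'

```text
time_s: 12.88
tool_pos: [0.6022, -0.2231, 0.2489]
tool_rot: [-179.9, 0.0, 82.3]
force: [-6.1, -3.0, -1.8]
grip_width: 0.0082
grasp_force: 25.0
```

Request:
drive_tool --moves '[{"x":0,"y":9,"z":-2,"rx":0,"ry":0,"rz":0,"fingers":1},{"x":0,"y":17,"z":-4,"rx":0,"ry":0,"rz":0,"fingers":1},{"x":0,"y":26,"z":-5,"rx":0,"ry":0,"rz":0,"fingers":1},{"x":0,"y":35,"z":-6,"rx":0,"ry":0,"rz":0,"fingers":1},{"x":0,"y":44,"z":-6,"rx":0,"ry":0,"rz":0,"fingers":1},{"x":0,"y":53,"z":-6,"rx":0,"ry":0,"rz":0,"fingers":1},{"x":0,"y":62,"z":-5.5,"rx":0,"ry":0,"rz":0,"fingers":1},{"x":0,"y":71,"z":-5,"rx":0,"ry":0,"rz":0,"fingers":1},{"x":0,"y":80,"z":-3,"rx":0,"ry":0,"rz":0,"fingers":1},{"x":0,"y":88,"z":-2,"rx":0,"ry":0,"rz":0,"fingers":1},{"x":0,"y":97,"z":1,"rx":0,"ry":0,"rz":0,"fingers":1},{"x":0,"y":105,"z":3,"rx":0,"ry":0,"rz":0,"fingers":1},{"x":0,"y":114,"z":6,"rx":0,"ry":0,"rz":0,"fingers":1},{"x":0,"y":122,"z":10,"rx":0,"ry":0,"rz":0,"fingers":1},{"x":0,"y":122,"z":10,"rx":0,"ry":0,"rz":0,"fingers":1}]'

```text
time_s: 14.75
tool_pos: [0.7257, -0.2402, 0.24]
tool_rot: [179.7, 0.2, 82.4]
force: [-0.4, -5.7, 1.0]
grip_width: 0.008
grasp_force: 25.0
```

```bash
python3 - <<'E'
from go import *
o=sensors.get_obs();R=Ro.from_euler('z',CY,degrees=True).inv();print((R.apply(o["tool_pos"]-C0)*1000).round(1),o["qpos"].round(0))
plan([(case(40,0,330),82.4),(case(-5,0,330),-7.6)])
E
```

```text
[149.3   3.1 240. ] [ -2.  35.  31.  63. -17.  86.  18.]
t 14.75 pos [ 0.7257 -0.2402  0.24  ] rot [1.7969e+02 1.6000e-01 8.2380e+01] F [-0.4 -5.7  1. ] q [ -2.  35.  31.  63. -17.  86.  18.] w 0.008
xyz [  -3.4 -108.8  -90.5] rot [ 0.005  0.003 -0.   ]
xyz [  -3.4 -153.8  -90.8] rot [ 0.007 -0.002  1.57 ]
```

Request:
drive_tool --moves '[{"x":0,"y":0,"z":0,"rx":0,"ry":0,"rz":0,"fingers":0.3},{"x":0,"y":0,"z":0,"rx":0,"ry":0,"rz":0,"fingers":0.3},{"x":0,"y":0,"z":0,"rx":0,"ry":0,"rz":0,"fingers":0.3},{"x":0,"y":0,"z":-45,"rx":0,"ry":0,"rz":0,"fingers":0.3},{"x":0,"y":0,"z":-90,"rx":0,"ry":0,"rz":0,"fingers":0.3},{"x":-3,"y":-40,"z":-90,"rx":0,"ry":0,"rz":0.15,"fingers":-1},{"x":-3,"y":-80,"z":-90,"rx":0,"ry":0,"rz":0.3,"fingers":-1},{"x":-3,"y":-154,"z":-90,"rx":0,"ry":0,"rz":1.57,"fingers":-1},{"x":-3,"y":-154,"z":-90,"rx":0,"ry":0,"rz":1.57,"fingers":-1},{"x":-3,"y":-154,"z":-90,"rx":0,"ry":0,"rz":1.57,"fingers":-1},{"x":-3,"y":-154,"z":-90,"rx":0,"ry":0,"rz":1.57,"fingers":-1},{"x":-3,"y":-154,"z":-90,"rx":0,"ry":0,"rz":1.57,"fingers":-1},{"x":-3,"y":-154,"z":-90,"rx":0,"ry":0,"rz":1.57,"fingers":-1},{"x":-3,"y":-154,"z":-90,"rx":0,"ry":0,"rz":1.57,"fingers":-1},{"x":-3,"y":-154,"z":-90,"rx":0,"ry":0,"rz":1.57,"fingers":-1},{"x":-3,"y":-154,"z":-90,"rx":0,"ry":0,"rz":1.57,"fingers":-1},{"x":-3,"y":-154,"z":-90,"rx":0,"ry":0,"rz":1.57,"fingers":-1}]'

```text
time_s: 16.88
tool_pos: [0.5707, -0.2209, 0.328]
tool_rot: [-180.0, -0.0, -7.5]
force: [0.1, 0.0, -1.1]
grip_width: 0.0871
grasp_force: 0.0
```

```bash
python3 - <<'E'
from go import *
from cell import vision
plan([(case(-5,0,330),-7.6)])
w=vision.read_camera("wrist");t=vision.read_camera("scene")
print("cam at case",(Ro.from_euler('z',CY,degrees=True).inv().apply(-w["R"].T@w["t"]-C0)*1000).round(0))
print({k:proj(w,case(*k)).round(0).tolist() for k in((-5,0,64),(-5,25,64),(-5,-25,64),(-5,0,22),(75,105,80),(75,-105,80),(-75,105,80),(-75,-105,80))})
m=np.zeros((480,800,3),np.uint8);m[:420,:560]=w["image"][:,:,::-1];m[:240,560:]=cv2.resize(t["image"][210:330,140:260,::-1],(240,240))
cv2.imwrite("pics/c5.png",m);import pickle;pickle.dump(w,open("w5.pkl","wb"))
E
```

```text
t 16.88 pos [ 0.5707 -0.2209  0.328 ] rot [-1.7998e+02 -2.0000e-02 -7.4900e+00] F [ 0.1  0.  -1.1] q [-19.  15.  48.  81. -11.  88. -70.] w 0.0871
xyz [ 1.9  1.7 -2. ] rot [-0.    -0.     0.002]
cam at case [ 61.   1. 482.]
{(-5, 0, 64): [283.0, 184.0], (-5, 25, 64): [265.0, 184.0], (-5, -25, 64): [300.0, 184.0], (-5, 0, 22): [283.0, 180.0], (75, 105, 80): [202.0, 125.0], (75, -105, 80): [364.0, 125.0], (-75, 105, 80): [208.0, 235.0], (-75, -105, 80): [357.0, 235.0]}
```

View pics/c5.png

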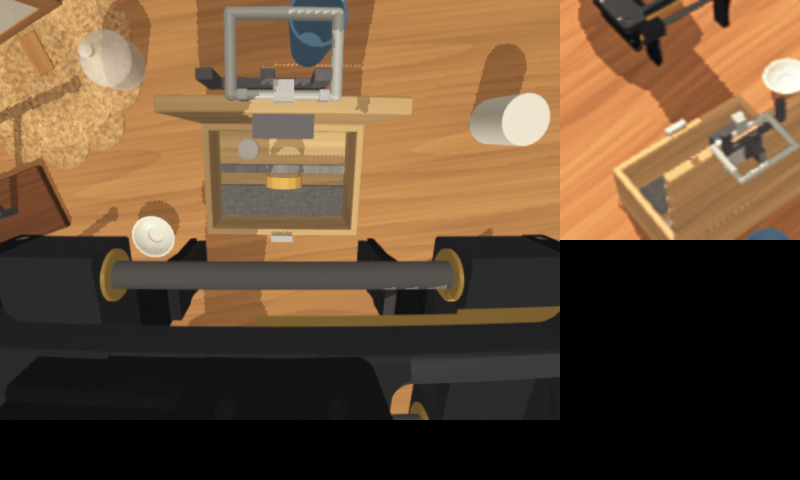

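The lid stands upright. The cuff is the gold band at wrist (284,183), predicted (283,184), and its width of about 36 px matches 52 mm. I'll refine its centre with a mask.

```bash
python3 - <<'E'
from go import *
import pickle
w=pickle.load(open("w5.pkl","rb"))
h=cv2.cvtColor(w["image"],cv2.COLOR_RGB2HSV)[174:194,255:315]
m=((h[...,0]>12)&(h[...,0]<30)&(h[...,1]>110)&(h[...,2]>130)).astype(np.uint8)
n,l,st,ce=cv2.connectedComponentsWithStats(m);i=1+np.argmax(st[1:,4]);print(st[i]+[255,174,0,0,0],ce[i]+[255,174])
R=Ro.from_euler('z',CY,degrees=True).inv()
for u,v in((st[i][0]+255-.5,183),(st[i][0]+st[i][2]+254.5,183),ce[i]+[255,174]):
    print((R.apply(onz(w,u,v,.062)-C0)*1000).round(1))
plan([(case(-5,0,200),-7.6),(case(-5,0,120),-7.6),(case(-5,0,34),-7.6)])
E
```

```text
[255 174  60  16 781] [284.63636364 180.18822023]
[-3.9 39.6 62. ]
[ -3.8 -45.   62. ]
[ 0.1 -2.9 62. ]
t 16.98 pos [ 0.5706 -0.221   0.328 ] rot [-1.7999e+02 -1.0000e-02 -7.5300e+00] F [ 0.2 -0.5  0.4] q [-19.  15.  48.  81. -11.  88. -70.] w 0.0867
xyz [  1.9   1.6 128. ] rot [-0.    -0.     0.001]
xyz [  1.9   1.6 208. ] rot [-0.    -0.     0.001]
xyz [  1.9   1.6 294. ] rot [-0.    -0.     0.001]
```

The mask merged with the pale wood, so I'm keeping the hand-read centre at y≈-1.5 mm. I'll turn half round so the camera side faces away from the open lid.

Request:
drive_tool --moves '[{"x":2,"y":3,"z":0,"rx":0,"ry":0,"rz":-1.57,"fingers":-1},{"x":2,"y":3,"z":0,"rx":0,"ry":0,"rz":-1.57,"fingers":-1},{"x":2,"y":3,"z":0,"rx":0,"ry":0,"rz":-1.57,"fingers":-1},{"x":2,"y":3,"z":0,"rx":0,"ry":0,"rz":-1.57,"fingers":-1},{"x":2,"y":3,"z":0,"rx":0,"ry":0,"rz":-1.57,"fingers":-1},{"x":2,"y":3,"z":0,"rx":0,"ry":0,"rz":-1.57,"fingers":-1},{"x":2,"y":3,"z":0,"rx":0,"ry":0,"rz":-1.57,"fingers":-1},{"x":2,"y":3,"z":0,"rx":0,"ry":0,"rz":-1.57,"fingers":-1},{"x":2,"y":3,"z":0,"rx":0,"ry":0,"rz":-1.57,"fingers":-1}]'

```text
time_s: 18.1
tool_pos: [0.5722, -0.2244, 0.328]
tool_rot: [180.0, -0.0, 82.6]
force: [-0.0, -0.4, 0.7]
grip_width: 0.0872
grasp_force: 0.0
```

Request:
drive_tool --moves '[{"x":0,"y":0,"z":0,"rx":0,"ry":0,"rz":-1.57,"fingers":-1},{"x":0,"y":0,"z":0,"rx":0,"ry":0,"rz":-1.57,"fingers":-1},{"x":0,"y":0,"z":0,"rx":0,"ry":0,"rz":-1.57,"fingers":-1},{"x":0,"y":0,"z":0,"rx":0,"ry":0,"rz":-1.57,"fingers":-1},{"x":0,"y":0,"z":0,"rx":0,"ry":0,"rz":-1.57,"fingers":-1},{"x":0,"y":0,"z":0,"rx":0,"ry":0,"rz":-1.57,"fingers":-1},{"x":0,"y":0,"z":0,"rx":0,"ry":0,"rz":-1.57,"fingers":-1},{"x":0,"y":0,"z":0,"rx":0,"ry":0,"rz":-1.57,"fingers":-1},{"x":0,"y":0,"z":0,"rx":0,"ry":0,"rz":-1.57,"fingers":-1}]'

```text
time_s: 19.23
tool_pos: [0.5722, -0.2244, 0.328]
tool_rot: [180.0, 0.0, 172.5]
force: [0.2, -0.1, -0.7]
grip_width: 0.0871
grasp_force: 0.0
```

```bash
python3 - <<'E'
from go import *
from cell import vision
plan([(case(-5,-1.5,120),172.4),(case(-5,-1.5,34),172.4)])
w=vision.read_camera("wrist")
print({k:proj(w,case(*k)).round(0).tolist() for k in((-5,0,64),(-5,26,38),(-5,-26,38),(-5,0,22),(75,105,80),(75,-105,80),(-75,105,80),(-75,-105,80))})
cv2.imwrite("pics/c6.png",w["image"][:240,140:420,::-1].repeat(2,0).repeat(2,1))
E
```

```text
t 19.23 pos [ 0.5722 -0.2244  0.328 ] rot [1.7999e+02 1.0000e-02 1.7254e+02] F [ 0.2 -0.1 -0.7] q [ -2.  13.  25.  80.  -5.  88. 106.] w 0.0871
xyz [0.00e+00 1.00e-01 2.08e+02] rot [0.    0.    0.002]
xyz [1.00e-01 0.00e+00 2.94e+02] rot [0.    0.    0.002]
{(-5, 0, 64): [283.0, 185.0], (-5, 26, 38): [300.0, 182.0], (-5, -26, 38): [266.0, 182.0], (-5, 0, 22): [283.0, 181.0], (75, 105, 80): [357.0, 243.0], (75, -105, 80): [209.0, 242.0], (-75, 105, 80): [364.0, 134.0], (-75, -105, 80): [203.0, 134.0]}
```

View pics/c6.png

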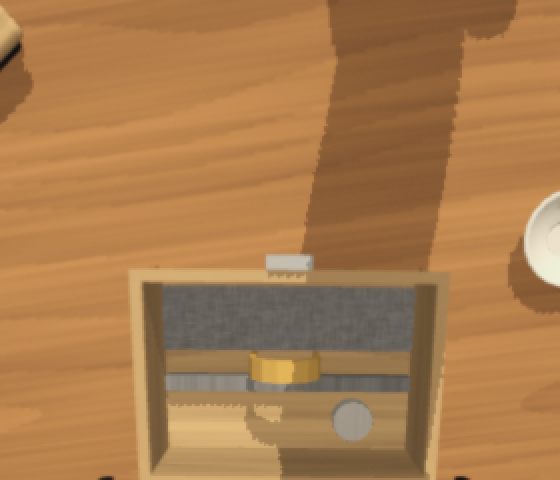

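The cuff is centred at wrist (282,184), so y≈-1 mm as expected. A small silver disc sits at (316,210), clear of the fingers. Descending.

Request:
drive_tool --moves '[{"x":0,"y":0.5,"z":60,"rx":0,"ry":0,"rz":0,"fingers":-1},{"x":0,"y":0.5,"z":120,"rx":0,"ry":0,"rz":0,"fingers":-1},{"x":0,"y":0.5,"z":180,"rx":0,"ry":0,"rz":0,"fingers":-1},{"x":0,"y":0.5,"z":230,"rx":0,"ry":0,"rz":0,"fingers":-1},{"x":0,"y":0.5,"z":260,"rx":0,"ry":0,"rz":0,"fingers":-1},{"x":0,"y":0.5,"z":280,"rx":0,"ry":0,"rz":0,"fingers":-1},{"x":0,"y":0.5,"z":293,"rx":0,"ry":0,"rz":0,"fingers":-1},{"x":0,"y":0.5,"z":293,"rx":0,"ry":0,"rz":0,"fingers":-1}]'

```text
time_s: 20.27
tool_pos: [0.5722, -0.2238, 0.0348]
tool_rot: [180.0, -0.0, 172.3]
force: [0.4, -0.1, 1.3]
grip_width: 0.0873
grasp_force: 0.0
```

Request:
drive_tool --moves '[{"x":0,"y":0,"z":0,"rx":0,"ry":0,"rz":0,"fingers":1},{"x":0,"y":0,"z":0,"rx":0,"ry":0,"rz":0,"fingers":1},{"x":0,"y":0,"z":0,"rx":0,"ry":0,"rz":0,"fingers":1},{"x":0,"y":0,"z":0,"rx":0,"ry":0,"rz":0,"fingers":1},{"x":0,"y":0,"z":0,"rx":0,"ry":0,"rz":0,"fingers":1},{"x":0,"y":0,"z":0,"rx":0,"ry":0,"rz":0,"fingers":1},{"x":0,"y":0,"z":0,"rx":0,"ry":0,"rz":0,"fingers":1}]' --force 20

```text
time_s: 21.15
tool_pos: [0.5725, -0.2238, 0.0352]
tool_rot: [180.0, 0.0, 172.3]
force: [-0.6, 0.7, 3.1]
grip_width: 0.0518
grasp_force: 20.0
```

Request:
drive_tool --moves '[{"x":0,"y":0,"z":-30,"rx":0,"ry":0,"rz":0,"fingers":1},{"x":0,"y":0,"z":-70,"rx":0,"ry":0,"rz":0,"fingers":1},{"x":0,"y":0,"z":-120,"rx":0,"ry":0,"rz":0,"fingers":1},{"x":0,"y":0,"z":-170,"rx":0,"ry":0,"rz":0,"fingers":1},{"x":0,"y":0,"z":-215,"rx":0,"ry":0,"rz":0,"fingers":1},{"x":0,"y":0,"z":-215,"rx":0,"ry":0,"rz":0,"fingers":1}]'

```text
time_s: 21.9
tool_pos: [0.5741, -0.2248, 0.2541]
tool_rot: [-179.9, 0.4, 172.3]
force: [-0.5, 0.3, 0.4]
grip_width: 0.0521
grasp_force: 20.0
```

```bash
python3 - <<'E'
from go import *
plan([([.58,-.02,.25],140),(stand(0,-50,250),100.6)])
E
```

```text
t 21.9 pos [ 0.5741 -0.2248  0.2541] rot [-179.95    0.43  172.32] F [-0.5  0.3  0.4] q [ -2.  14.  25.  88.  -6.  79. 106.] w 0.0521
xyz [ 21.6 203.8   3.8] rot [0.001 0.008 0.564]
xyz [ 38.2 403.2   3.5] rot [0.004 0.007 1.252]
```

Request:
drive_tool --moves '[{"x":8,"y":35,"z":0,"rx":0,"ry":0,"rz":0.1,"fingers":1},{"x":12,"y":80,"z":0,"rx":0,"ry":0,"rz":0.22,"fingers":1},{"x":17,"y":125,"z":0,"rx":0,"ry":0,"rz":0.36,"fingers":1},{"x":22,"y":170,"z":0,"rx":0,"ry":0,"rz":0.5,"fingers":1},{"x":26,"y":215,"z":0,"rx":0,"ry":0,"rz":0.65,"fingers":1},{"x":30,"y":260,"z":0,"rx":0,"ry":0,"rz":0.8,"fingers":1},{"x":33,"y":305,"z":0,"rx":0,"ry":0,"rz":0.95,"fingers":1},{"x":36,"y":350,"z":0,"rx":0,"ry":0,"rz":1.1,"fingers":1},{"x":38,"y":385,"z":0,"rx":0,"ry":0,"rz":1.25,"fingers":1},{"x":38,"y":403,"z":0,"rx":0,"ry":0,"rz":1.252,"fingers":1},{"x":38,"y":403,"z":0,"rx":0,"ry":0,"rz":1.252,"fingers":1},{"x":38,"y":403,"z":0,"rx":0,"ry":0,"rz":1.252,"fingers":1}]'

```text
time_s: 23.4
tool_pos: [0.5886, 0.1782, 0.2497]
tool_rot: [-180.0, 0.1, 100.5]
force: [-0.5, -0.9, -1.0]
grip_width: 0.0519
grasp_force: 20.0
```

```bash
python3 - <<'E'
from go import *
from cell import vision
plan([(stand(0,-50,250),100.6),(stand(0,-50,150),100.6),(stand(0,-50,131),100.6)])
w=vision.read_camera("wrist")
o=sensors.get_obs()
print([proj(w,stand(0,y,150)).round(0).tolist() for y in(-110,-50,0,110)],[proj(w,o["tool_pos"]+[0,0,.0288]).round(0)])
im=w["image"][:,:,::-1].copy()
cv2.imwrite("pics/c7.png",im)
E
```

```text
t 23.4 pos [0.5886 0.1782 0.2497] rot [-1.7997e+02  8.0000e-02  1.0052e+02] F [-0.5 -0.9 -1. ] q [-33.  14.  16.  87.  -4.  79.  -6.] w 0.0519
xyz [ 1.4  1.9 -0.3] rot [-0.001  0.001 -0.001]
xyz [ 1.5  1.9 99.7] rot [-0.001  0.001 -0.001]
xyz [  1.5   1.9 118.7] rot [-0.001  0.001 -0.001]
[[284.0, 276.0], [284.0, 213.0], [284.0, 155.0], [284.0, 9.0]] [array([282., 286.])]
```

View pics/c7.png

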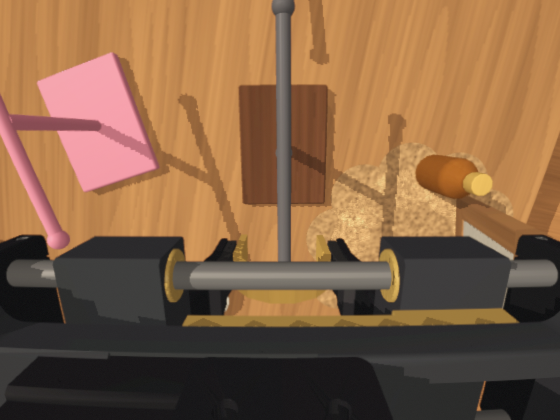

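This is the tenth picture. The stand's bar runs up column u≈284 exactly as predicted, between the cuff's legs at u≈241 and 322. Lowering astride the bar.

Request:
drive_tool --moves '[{"x":1.5,"y":2,"z":0,"rx":0,"ry":0,"rz":0,"fingers":1},{"x":1.5,"y":2,"z":25,"rx":0,"ry":0,"rz":0,"fingers":1},{"x":1.5,"y":2,"z":50,"rx":0,"ry":0,"rz":0,"fingers":1},{"x":1.5,"y":2,"z":75,"rx":0,"ry":0,"rz":0,"fingers":1},{"x":1.5,"y":2,"z":95,"rx":0,"ry":0,"rz":0,"fingers":1},{"x":1.5,"y":2,"z":108,"rx":0,"ry":0,"rz":0,"fingers":1},{"x":1.5,"y":2,"z":114,"rx":0,"ry":0,"rz":0,"fingers":1},{"x":1.5,"y":2,"z":117,"rx":0,"ry":0,"rz":0,"fingers":1},{"x":1.5,"y":2,"z":118,"rx":0,"ry":0,"rz":0,"fingers":1},{"x":1.5,"y":2,"z":118,"rx":0,"ry":0,"rz":0,"fingers":1}]'

```text
time_s: 24.7
tool_pos: [0.5904, 0.1827, 0.1325]
tool_rot: [179.9, -0.0, 100.6]
force: [-0.0, 1.3, -0.7]
grip_width: 0.0519
grasp_force: 20.0
```

Request:
drive_tool --moves '[{"x":0,"y":0,"z":1,"rx":0,"ry":0,"rz":0,"fingers":1},{"x":0,"y":0,"z":2,"rx":0,"ry":0,"rz":0,"fingers":1},{"x":0,"y":0,"z":2,"rx":0,"ry":0,"rz":0,"fingers":1},{"x":0,"y":0,"z":2,"rx":0,"ry":0,"rz":0,"fingers":1}]'

```text
time_s: 25.2
tool_pos: [0.5904, 0.1828, 0.131]
tool_rot: [179.9, -0.0, 100.6]
force: [-1.6, 0.9, 5.2]
grip_width: 0.0519
grasp_force: 20.0
```

Contact: 5 N upward at TCP z 0.131, as computed. I'll open gently and let it settle, then rise.

Request:
drive_tool --moves '[{"x":0,"y":0,"z":0,"rx":0,"ry":0,"rz":0,"fingers":-0.3},{"x":0,"y":0,"z":0,"rx":0,"ry":0,"rz":0,"fingers":-0.5},{"x":0,"y":0,"z":0,"rx":0,"ry":0,"rz":0,"fingers":-0.7},{"x":0,"y":0,"z":0,"rx":0,"ry":0,"rz":0,"fingers":-1},{"x":0,"y":0,"z":0,"rx":0,"ry":0,"rz":0,"fingers":-1},{"x":0,"y":0,"z":0,"rx":0,"ry":0,"rz":0,"fingers":-1},{"x":0,"y":0,"z":0,"rx":0,"ry":0,"rz":0,"fingers":-1},{"x":0,"y":0,"z":-20,"rx":0,"ry":0,"rz":0,"fingers":-1},{"x":0,"y":0,"z":-50,"rx":0,"ry":0,"rz":0,"fingers":-1},{"x":0,"y":0,"z":-90,"rx":0,"ry":0,"rz":0,"fingers":-1},{"x":0,"y":0,"z":-130,"rx":0,"ry":0,"rz":0,"fingers":-1},{"x":-100,"y":0,"z":-130,"rx":0,"ry":0,"rz":0,"fingers":-1},{"x":-100,"y":0,"z":-130,"rx":0,"ry":0,"rz":0,"fingers":-1},{"x":-200,"y":0,"z":-130,"rx":0,"ry":0,"rz":0,"fingers":-1},{"x":-200,"y":0,"z":-130,"rx":0,"ry":0,"rz":0,"fingers":-1},{"x":-200,"y":0,"z":-130,"rx":0,"ry":0,"rz":0,"fingers":-1},{"x":-200,"y":0,"z":-130,"rx":0,"ry":0,"rz":0,"fingers":-1}]'

```text
time_s: 27.32
tool_pos: [0.627, -0.013, 0.261]
tool_rot: [179.9, -0.1, 100.6]
force: [-0.3, 0.3, -0.5]
grip_width: 0.0874
grasp_force: 0.0
```

```bash
python3 - <<'E'
from go import *
from cell import vision
for n in("scene","top"):
    for k in range(2):
        c=vision.read_camera(n);h=cv2.cvtColor(c["image"],cv2.COLOR_RGB2HSV)
        P=proj(c,stand(0,-50,150));u,v=P.round().astype(int)
        m=((h[...,0]>14)&(h[...,0]<32)&(h[...,1]>120)&(h[...,2]>110)).astype(np.uint8)
        r=m[v-25:v+35,u-25:u+25];nn,l,st,ce=cv2.connectedComponentsWithStats(r)
        print(n,"bar pt",P.round(1),"crown pred",proj(c,stand(0,-50,160)).round(1),"legs pred",[proj(c,stand(x,-50,120)).round(0).tolist() for x in(-24,24)],[(st[i][:5]+[u-25,v-25,0,0,0]).tolist()+ (ce[i]+[u-25,v-25]).round(1).tolist() for i in range(1,nn) if st[i][4]>8])
print(sensors.get_obs()["tool_pos"],sensors.get_obs()["time_s"])
E
```

```text
scene bar pt [313.1 200.7] crown pred [313.3 198.3] legs pred [[306.0, 205.0], [319.0, 211.0]] [[290, 188, 13, 6, 26, 296.5, 190.2], [315, 198, 7, 18, 72, 318.3, 205.8]]
scene bar pt [313.1 200.7] crown pred [313.3 198.3] legs pred [[306.0, 205.0], [319.0, 211.0]] [[290, 188, 14, 6, 27, 297.0, 190.1], [315, 198, 7, 18, 71, 318.3, 205.9]]
top bar pt [240.3 201.3] crown pred [240.  200.6] legs pred [[243.0, 212.0], [240.0, 194.0]] [[236, 193, 10, 22, 153, 240.2, 203.3]]
top bar pt [240.3 201.3] crown pred [240.  200.6] legs pred [[243.0, 212.0], [240.0, 194.0]] [[236, 193, 10, 22, 154, 240.2, 203.4]]
[ 0.62684495 -0.0122414   0.26021418] 27.525
```

The gold blob sits at the predicted crown and leg pixels in both views and isn't moving. The lid was seen standing open after I released it. Handing in.

```bash
python3 -c "
from cell import workorder
print(workorder.sign_off())"
```

```text
the job is handed in; nothing more can be done
None
```

I handed the job in at about 27.5 s: the slide went aside to +y, I raised the latch and stood the lid open, and the cuff hangs still astride the dark stand's bar; the hand-in returned no verdict.

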